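Hang the lift-off gate on the insole magazine

ROBOT

A 7-joint arm with a two-finger parallel gripper is mounted at the origin on the work surface. World frame = base frame: x ahead of the robot, y to its left, z up, the work surface at z = 0. Lengths are in m, angles in rad, forces in N, time in s.
With the tool pointing down it reaches from about 0.4 to 0.85 m from the base axis. Payload 10.4 kg.
Tool frame: the origin (TCP) lies between the finger pads; the fingertips stand r.nose_length ahead of it and the grasp point (between the pads) lies 6 mm ahead of it (r.nose_length is the distance from the TCP to the fingertips, in m); z points along the fingers, x is the direction in which the jaws open and shut, and the axes are right-handed (so a half turn about z gives the same grasp; the last joint's range is limited). The gripper opens to 87 mm and grips with 3 to 60 N. Pads are 19 mm wide; open, the fingers measure 117 mm over their backs; the gripper's body (75 mm by 190 mm) begins 51 mm behind the grasp point.
Start: joints at [-1.202, 0.332, -0.065, 1.46, 0.022, 1.35, -0.088], TCP at [0.239, 0.578, 0.248] pointing down, gripper open.
Joint ranges: [-2.6, 2.6], [-0.5, 2.12], [-1.47, 1.34], [0.16, 2.42], [-1.27, 4.41], [0.06, 2.06], [-2.6, 2.6]. Speed limits (rad/s): [2.22, 2.22, 2.79, 2.79, 3.14, 3.14, 3.14].

INTERFACE

Orientations are given as a unit quaternion [x, y, z, w].
In Python, from bench import r gives the robot as it stands. The module is installed in compiled form; this text tells all that it offers.
- The arm moves only by the shell command python3 -m creep 'ROWS' [OPENING] [FORCE]. ROWS is JSON, a list of rows, each an object of numbers: "x", "y", "z": the shift along the world's x, y, z in m; "spin": the turn about the world's z in degrees. In form: [{"x": .., "y": .., "z": .., "spin": ..}, ...]. A call has 1 to 12 rows; each row is the pose to reach, as a shift and turn from the pose commanded when the call began; what a row does not reach only later rows make up. A row lasts 1/8 s, in which the tool goes at most 62.5 mm and 10.7 degrees, less where a joint would pass 70% of its speed; a pose out of reach is approached as far as the arm can. A call with a gripper value outside its range is refused whole. OPENING is the finger opening in m, from 0 to 0.087, set as the call begins (- or left out, the last holds). The fingers move at their own pace and stop on an object; FORCE is the grip in N (left out, the last holds). Time passes only in rows, so rows that repeat a pose let the fingers close. It gives the time, the measured TCP pose, the force and the opening at its end, in the units of the state.
- r.read_state(): the state, without advancing time (a new reading comes with each control period).
- r.camera(name): name is "scene" or "top"; returns a dict with "pixels" (384x512x3 uint8, blue, green, red), "z_map" (384x512 float32, m along the optical axis (not along the pixel's ray), 0 where there is no reading), "K" (3x3 intrinsics, pixels), "R" (3x3) and "t" (3): a world point X has camera coordinates R X + t. Camera axes: x right, y down, z forward; pixel columns grow to the right and rows downward; lengths in m; the calibration is good to about 2 mm. A picture is of the moment at which its call begins.
- r.close_job(): hands the job in, once; it reports no verdict.
The state is a dict: "time": time; "joint_positions": joint angles; "joint_vel": joint speeds; "joint_torque": joint torques, N m; "ee_pos": TCP position; "eef_rot": TCP orientation; "ft_force": force on the tool from outside, world axes, zero at the start; "torque": the same for the moment, N m; "width": finger opening in m.
Only numpy, scipy, OpenCV 4.12 (cv2) and the standard library are available. Lean on these libraries where they do the work, as an engineer would, in place of code of your own. Each camera call takes 0.05 s, during which the arm holds its last target. There are 200 camera calls.

TASK

Take the gate with the two hinge barrels out of the plate rack and hang it on the post of the insole magazine: lower both barrels together onto the post's two upright pintles until the gate is fully down, and only then let go. It should hang upright and closed, straight across the magazine's open front. Leave the plain divider plate standing in the rack.

Things in the scene. Friction and masses are not known exactly. Their poses are not given: they have to be found in the camera images.
- gate_center (a point): Centre (and balance point within 10 mm) of the gate: framed upright plate 150 wide (own y), 150 high (z), 12 thick (x), 0.3-0.6 kg. Its flat 35 mm top rail is gripped from above across the 12 mm. Two open hinge barrels (outside 36, bore 28, 30 high) on one upright axis 95 in +y from here, undersides 70 below and 40 above. Starts upright in one slot of a low rack, foot 10 above the table.
- socket_low (a point): Middle of the underside of the gate's lower barrel, on the barrel axis; the gate's axes. Barrels go in sideways, the lower one through the gap between lower pintle tip and upper bracket, and are then lowered. Hung and closed, this point is at pintle_low, the gate's axes are parallel to pintle_low's, and its centre is 95 in -y and 70 up from there, foot 15 above the table.
- pintle_low (a point): Foot of the lower of two coaxial pintles on the fixed magazine's post: bracket top, 20 above table. Upper one's 110 higher. Greased pins 30 high, 22 thick, from 10 up tapering to a 6 tip; brackets 8 thick, 28 wide. Post 24 square, 145 high, 55 away in +y. Magazine: tray of insoles, 150 wide, 112 high; open front faces -x (towards robot), front edge 35 in +x, middle 95 in -y from here.
- divider_center (a point): Centre of the plain divider plate, same frame and size as the gate (150 x 150 x 12) but no barrels; it must stay. It stands in the other slot of the fixed plywood rack (170 x 130 x 45 high), parallel to the gate and 100 away. Slots 18 wide, 35 deep: lift a plate 40 to clear the rack.

How it is judged:
By the outcome, as a careful person would: the job done as asked, in the order asked, and still so for the second after the job is handed in, with the robot touching nothing.
It also fails if it takes over 45 s, if anything falls off the work surface, if the arm or the gripper's body presses on something with over 40 N, if the wrist force passes 120 N, or if a joint passes its speed limit or range.

## Working session

There is one attempt and no reset: what is moved stays moved. The work goes in short steps, Python scripts to look and compute and a shell command to move; the robot and the scene stay as the last step left them, time stands still between calls to the robot, and variables do not carry over. Pictures are saved under pics/ and viewed, about 8 in all and at most 12, crops included, and the job is handed in when it is done.

```bash
mkdir -p pics; cat > h.py <<'E'
import numpy as np, cv2
from bench import r
def grab(n,tag):
    c=r.camera(n); cv2.imwrite(f'pics/{tag}.png',c['pixels']); np.savez(f'{tag}.npz',**c); return c
def cloud(c):
    z=c['z_map']; v,u=np.indices(z.shape); K=c['K']
    p=np.stack([(u-K[0,2])/K[0,0]*z,(v-K[1,2])/K[1,1]*z,z],-1)
    P=(p-c['t'])@c['R']; P[z==0]=np.nan; return P
E
python3 - <<'E'
from h import *
s=r.read_state(); print(s['time'],s['ee_pos'],s['eef_rot'],s['width'],r.nose_length)
a=grab('scene','s0');b=grab('top','t0')
for c in(a,b): print(-c['R'].T@c['t'],c['R'][2],c['K'][0,0])
cv2.imwrite('pics/both.png',cv2.resize(np.vstack([a['pixels'],b['pixels']]),None,fx=.78,fy=.78))
E
```

```text
0.0 [0.23853717 0.57729666 0.24674718] [ 8.31217240e-01  5.55947281e-01 -5.87961155e-04  4.18699875e-04] 0.08689477927155277 0.025
[1.00558864 0.07023801 0.74862426] [-0.5922041   0.03851133 -0.80486718] 397.4433855522172
[0.35608427 0.09522306 0.91064627] [ 0.1936916   0.00133109 -0.98106156] 365.73686843258224
```

View pics/both.png

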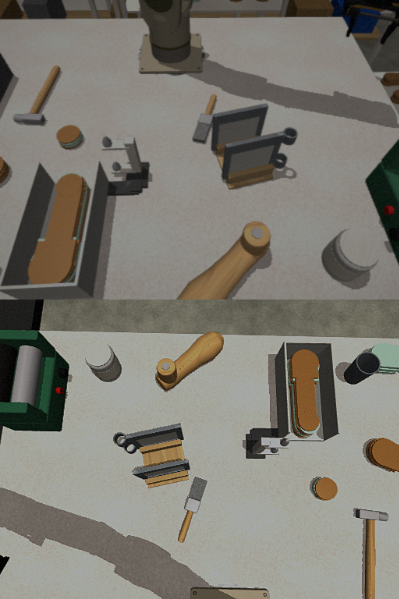

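The pictures show the rack at about (150,455) in the lower half (top camera). The gate is the farther plate, with its barrels to the left, and the divider is nearer the robot. The magazine is at (305,390), with its post and pintles at about (265,442).

```bash
python3 - <<'E'
from h import *
a=dict(np.load('t0.npz'));P=cloud(a)
def crop(n,u0,u1,v0,v1,f): 
    return cv2.resize(a['pixels'][v0:v1,u0:u1],None,fx=f,fy=f,interpolation=cv2.INTER_CUBIC)
cv2.imwrite('pics/c1.png',np.hstack([crop(a,130,260,140,250,4)[:440,:400],crop(a,305,405,140,250,4)]))
s=dict(np.load('s0.npz'));Q=cloud(s)
for nm,X in(('top',P),('scene',Q)):
    Z=X[...,2]; m=((Z>.135)&(Z<.19)&(X[...,0]>.2)&(abs(X[...,1])<.5)).astype(np.uint8)
    n,l,st,ce=cv2.connectedComponentsWithStats(m)
    for i in range(1,n):
        if st[i,4]<15: continue
        q=X[l==i]; rc=cv2.minAreaRect((q[:,:2]*1000).astype(np.float32))
        print(nm,st[i],np.round(np.median(q,0),3),np.round(q.min(0),3),np.round(q.max(0),3),np.round(rc[0]),np.round(rc[1]),round(rc[2],1))
E
```

```text
top [145 159  88  29 770] [0.543 0.246 0.158] [0.51  0.15  0.135] [0.572 0.333 0.164] [544. 242.] [ 35. 187.] 12.5
top [334 176  12  12 132] [ 0.531 -0.082  0.144] [ 0.52  -0.094  0.138] [ 0.544 -0.071  0.148] [532. -83.] [23. 25.] 89.2
top [360 178  11  10  82] [ 0.529 -0.134  0.147] [ 0.521 -0.149  0.136] [ 0.541 -0.128  0.161] [ 530. -137.] [19. 17.] 46.1
top [170 204  72  22 533] [0.452 0.201 0.159] [0.43  0.127 0.135] [0.475 0.273 0.163] [453. 201.] [ 12. 150.] 13.7
scene [272 132  72  27 880] [0.457 0.197 0.154] [0.43  0.126 0.135] [0.477 0.273 0.163] [453. 200.] [ 15. 150.] 13.3
scene [ 288  163   93   34 1231] [0.548 0.242 0.154] [0.51  0.15  0.135] [0.574 0.333 0.163] [551. 243.] [ 35. 187.] 17.1
scene [131 174  12  14 121] [ 0.536 -0.137  0.146] [ 0.524 -0.148  0.135] [ 0.543 -0.128  0.161] [ 535. -138.] [16. 21.] 27.6
scene [158 174  15  14 161] [ 0.535 -0.083  0.145] [ 0.518 -0.096  0.135] [ 0.544 -0.072  0.147] [531. -84.] [26. 24.] 0.0
```

View pics/c1.png

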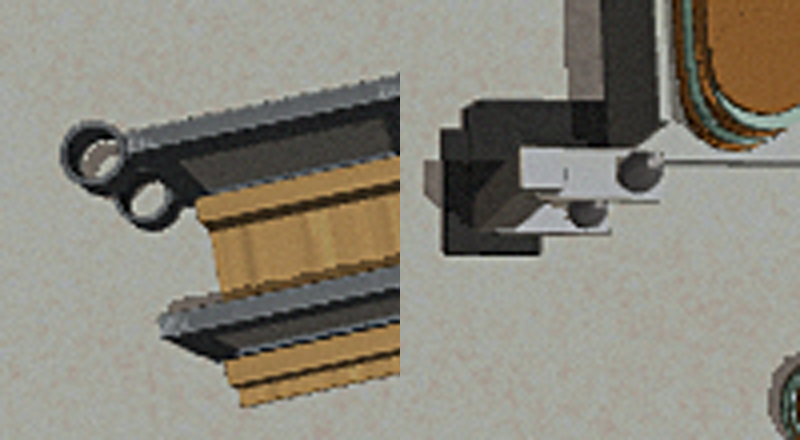

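The left crop shows the gate with its two ring barrels at about (95,155) and (150,205), and the divider below it. The right crop shows the upper pintle at (640,170), the lower one at (587,212), and the post to their left. Next I'll fit the gate line, the barrel axis, the pintle axis and the magazine yaw.

```bash
python3 - <<'E'
from h import *
for nm in('t0','s0'):
    c=dict(np.load(nm+'.npz'));X=cloud(c).reshape(-1,3);X=X[~np.isnan(X[:,0])]
    x,y,z=X.T
    def line(m,t):
        q=X[m]; f=cv2.fitLine((q[:,:2]*1000).astype(np.float32),cv2.DIST_HUBER,0,.01,.01).ravel()
        if f[1]<0:f[:2]*=-1
        d=f[:2]; s=(q[:,:2]*1000-f[2:])@d; lo,hi=np.percentile(s,[.5,99.5])
        print(nm,t,len(q),'yaw',np.degrees(np.arctan2(-d[0],d[1])).round(1),'ends',(f[2:]+lo*d).round(1),(f[2:]+hi*d).round(1),'mid',(f[2:]+(lo+hi)/2*d).round(1),'z',np.median(q[:,2]).round(4))
    line((z>.157)&(z<.17)&(x>.5)&(x<.6)&(y>.14)&(y<.292),'gate')
    line((z>.157)&(z<.17)&(x>.4)&(x<.49)&(y>.1)&(y<.3),'div')
    b=(z>.148)&(z<.16)&(x>.49)&(x<.56)&(y>.297)&(y<.35)
    e=cv2.minEnclosingCircle((X[b][:,:2]*1000).astype(np.float32)); print('barrel',e,b.sum())
    for lo in(.150,.140,.132):
        b=(z>lo)&(z<.165)&(x>.5)&(x<.56)&(y<-.115)&(y>-.16); print('pin',lo,b.sum(),X[b].mean(0).round(4),X[b].min(0).round(4),X[b].max(0).round(4))
    b=(z>.143)&(z<.15)&(x>.5)&(x<.56)&(y<-.06)&(y>-.11);print('post',cv2.minAreaRect((X[b][:,:2]*1000).astype(np.float32)))
    b=(z>.105)&(z<.117)&(x>.55)&(x<.9)&(y<-.1)&(y>-.4); print('tray',cv2.minAreaRect((X[b][:,:2]*1000).astype(np.float32)))
    line(b&(y>-.21),'wallL')
    line(b&(y<-.25),'wallR')
E
```

```text
t0 gate 387 yaw 13.7 ends [567.4 152.5] [533.4 291.5] mid [550.4 222. ] z 0.16
t0 div 418 yaw 13.7 ends [470.6 129. ] [435.6 272. ] mid [453.1 200.5] z 0.1599
barrel ((527.9755249023438, 315.5371398925781), 18.281679153442383) 114
pin 0.15 31 [ 0.5307 -0.1367  0.1552] [ 0.5254 -0.1428  0.1502] [ 0.5389 -0.1321  0.1615]
pin 0.14 73 [ 0.53   -0.1354  0.1492] [ 0.5215 -0.1469  0.14  ] [ 0.5406 -0.1283  0.1615]
pin 0.132 95 [ 0.5296 -0.1349  0.1458] [ 0.5181 -0.1509  0.132 ] [ 0.5426 -0.1157  0.1615]
post ((531.1737060546875, -82.96072387695312), (22.252120971679688, 23.22586441040039), 85.97284698486328)
tray ((714.1988525390625, -231.59591674804688), (291.84625244140625, 152.8928680419922), 0.6371512413024902)
t0 wallL 501 yaw 89.7 ends [ 859.1 -160.1] [ 568.6 -158.6] mid [ 713.8 -159.3] z 0.1116
t0 wallR 545 yaw -88.8 ends [ 570.1 -304.5] [ 858.5 -298.3] mid [ 714.3 -301.4] z 0.1112
s0 gate 446 yaw 13.6 ends [568.3 150.9] [534.3 290.9] mid [551.3 220.9] z 0.1602
s0 div 382 yaw 13.6 ends [471.5 127.8] [436.7 272. ] mid [454.1 199.9] z 0.1602
barrel ((527.2196044921875, 313.84991455078125), 19.054481506347656) 153
pin 0.15 42 [ 0.5341 -0.1377  0.1553] [ 0.5289 -0.1434  0.1501] [ 0.5398 -0.1326  0.1611]
pin 0.14 96 [ 0.5354 -0.1376  0.1495] [ 0.5244 -0.1473  0.1405] [ 0.5421 -0.1293  0.1611]
pin 0.132 136 [ 0.5359 -0.1368  0.1455] [ 0.5229 -0.1479  0.1321] [ 0.5462 -0.1173  0.1611]
post ((530.65087890625, -84.255859375), (25.431365966796875, 23.396392822265625), 0.048517219722270966)
tray ((712.4334106445312, -232.09799194335938), (291.109130859375, 152.29290771484375), 0.8344862461090088)
s0 wallL 1012 yaw 89.7 ends [ 857.  -160.4] [ 568.6 -159.1] mid [ 712.8 -159.7] z 0.1117
s0 wallR 1137 yaw -88.7 ends [ 571.1 -305.4] [ 858.4 -298.9] mid [ 714.7 -302.1] z 0.1115
```

Both cameras agree:

| Item | Measured |
|---|---|
| Gate centre | (0.5505, 0.224) |
| Gate yaw | 13.65° |
| Barrel axis | (0.528, 0.316) |
| Pin axis | (0.532, -0.138) |
| Magazine yaw | about 0.6° |

First I move above the gate.

```bash
python3 -m creep '[{"x":0.04,"y":-0.045,"z":0,"spin":-9},{"x":0.08,"y":-0.09,"z":0,"spin":-18},{"x":0.12,"y":-0.135,"z":0,"spin":-27},{"x":0.16,"y":-0.18,"z":0,"spin":-36},{"x":0.2,"y":-0.225,"z":0,"spin":-45},{"x":0.24,"y":-0.27,"z":0,"spin":-53.9},{"x":0.28,"y":-0.315,"z":0,"spin":-53.9},{"x":0.3,"y":-0.34,"z":0,"spin":-53.9},{"x":0.312,"y":-0.353,"z":0,"spin":-53.9},{"x":0.312,"y":-0.353,"z":0,"spin":-53.9},{"x":0.312,"y":-0.353,"z":0,"spin":-53.9},{"x":0.312,"y":-0.353,"z":0,"spin":-53.9}]' 0.06 20
python3 - <<'E'
from h import *
s=r.read_state();q=s['eef_rot'];print(s['ee_pos'],2*np.degrees(np.arctan2(q[1],q[0])))
a=grab('scene','s1')
cv2.imwrite('pics/s1c.png',cv2.resize(a['pixels'][70:270,230:430],None,fx=3,fy=3))
E
```

```text
time: 1.6
ee_pos: [0.5498, 0.2262, 0.2476]
eef_rot: [0.993, 0.12, -0.0, -0.0]
ft_force: [-0.2, -0.1, -0.4]
width: 0.0599
[0.54983655 0.2262269  0.24759435] 13.790725120744089
```

View pics/s1c.png

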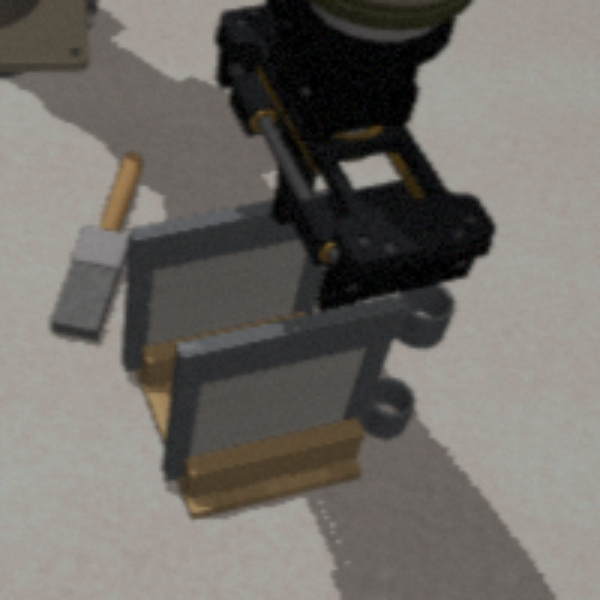

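The crop shows the gripper at (380,250) above the gate's rail, with its jaws across the plate. Next I descend and grip.

```bash
python3 -m creep '[{"x":0,"y":-0.001,"z":-0.03},{"x":0,"y":-0.001,"z":-0.06},{"x":0,"y":-0.001,"z":-0.08},{"x":0,"y":-0.001,"z":-0.09},{"x":0,"y":-0.001,"z":-0.095},{"x":0,"y":-0.001,"z":-0.095},{"x":0,"y":-0.001,"z":-0.095}]' && python3 -m creep '[{"z":0},{"z":0},{"z":0},{"z":0},{"z":0},{"z":0}]' 0 45
```

```text
invalid input at $[0]: expected keys x, y, z, spin
```

```bash
python3 -m creep '[{"x":0,"y":-0.001,"z":-0.03,"spin":0},{"x":0,"y":-0.001,"z":-0.06,"spin":0},{"x":0,"y":-0.001,"z":-0.08,"spin":0},{"x":0,"y":-0.001,"z":-0.09,"spin":0},{"x":0,"y":-0.001,"z":-0.095,"spin":0},{"x":0,"y":-0.001,"z":-0.095,"spin":0},{"x":0,"y":-0.001,"z":-0.095,"spin":0}]' && python3 -m creep '[{"x":0,"y":0,"z":0,"spin":0},{"x":0,"y":0,"z":0,"spin":0},{"x":0,"y":0,"z":0,"spin":0},{"x":0,"y":0,"z":0,"spin":0},{"x":0,"y":0,"z":0,"spin":0},{"x":0,"y":0,"z":0,"spin":0}]' 0 45
```

```text
time: 2.52
ee_pos: [0.551, 0.2239, 0.1534]
eef_rot: [0.993, 0.119, 0.001, -0.0]
ft_force: [0.3, -0.6, 0.4]
width: 0.0599
time: 3.28
ee_pos: [0.5506, 0.2236, 0.1526]
eef_rot: [0.993, 0.119, 0.0, 0.0]
ft_force: [-0.1, 0.1, 0.2]
width: 0.0115
```

```bash
python3 -m creep '[{"x":0,"y":0,"z":0.01,"spin":0},{"x":0,"y":0,"z":0.025,"spin":0},{"x":0,"y":0,"z":0.045,"spin":0},{"x":0,"y":0,"z":0.07,"spin":0},{"x":0,"y":0,"z":0.1,"spin":0},{"x":0,"y":0,"z":0.12,"spin":0},{"x":0,"y":0,"z":0.12,"spin":0}]' 
python3 - <<'E'
from h import *
a=dict(np.load('t0.npz'));X=cloud(a).reshape(-1,3);x,y,z=X.T
m=(x>.33)&(x<.56)&(y<-.15)&(y>-.4)&(z>.012)
q=X[m];print(len(q),q.min(0),q.max(0))
E
```

```text
time: 4.15
ee_pos: [0.5514, 0.2239, 0.2748]
eef_rot: [0.993, 0.119, 0.002, -0.001]
ft_force: [-0.4, -0.4, -5.6]
width: 0.0118
815 [ 0.33123115 -0.39983131  0.01213311] [ 0.5468933  -0.1504094   0.13242445]
```

```bash
python3 -m creep '[{"x":-0.01,"y":-0.02,"z":0,"spin":0},{"x":-0.03,"y":-0.065,"z":0,"spin":-3},{"x":-0.05,"y":-0.115,"z":0,"spin":-6},{"x":-0.07,"y":-0.165,"z":0,"spin":-9},{"x":-0.09,"y":-0.215,"z":0,"spin":-12},{"x":-0.0985,"y":-0.265,"z":0,"spin":-13},{"x":-0.0985,"y":-0.315,"z":0,"spin":-13},{"x":-0.0985,"y":-0.365,"z":0,"spin":-13},{"x":-0.0985,"y":-0.41,"z":0,"spin":-13},{"x":-0.0985,"y":-0.44,"z":0,"spin":-13},{"x":-0.0985,"y":-0.457,"z":0,"spin":-13},{"x":-0.0985,"y":-0.457,"z":0,"spin":-13}]'
```

```text
time: 5.65
ee_pos: [0.4513, -0.2345, 0.2719]
eef_rot: [1.0, 0.004, -0.001, 0.0]
ft_force: [-0.5, 0.3, -5.5]
width: 0.0116
```

```bash
python3 -m creep '[{"x":0,"y":0,"z":0,"spin":0},{"x":0,"y":0,"z":0,"spin":0},{"x":0,"y":0,"z":0,"spin":0}]'
python3 - <<'E'
from h import *
s=r.read_state();q=s['eef_rot'];print(s['ee_pos'],2*np.degrees(np.arctan2(q[1],q[0])))
a=grab('scene','s2');b=grab('top','t2')
cv2.imwrite('pics/c2.png',np.hstack([cv2.resize(a['pixels'][90:290,60:260],(400,400)),cv2.resize(b['pixels'][90:290,300:500],(400,400))]))
E
```

```text
time: 6.02
ee_pos: [0.4523, -0.2327, 0.2726]
eef_rot: [1.0, 0.006, 0.0, -0.0]
ft_force: [-0.4, -0.0, -4.9]
width: 0.0114
[ 0.45230765 -0.23274057  0.27259824] 0.7113969460678221
```

View pics/c2.png

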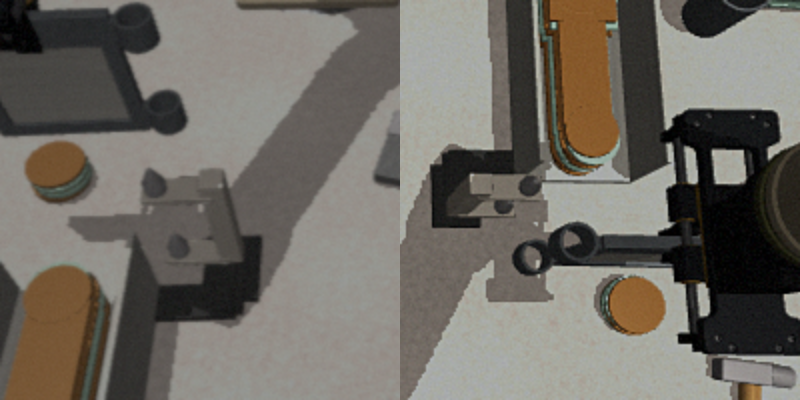

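The gate is held upright. In the left (scene) crop its barrels are at (140,28) and (165,112), and the pintles are at (150,180) and (178,245). In the right (top) crop the barrels are at (575,243) and (532,257). A small cork stack sits at (635,305), near the path. I'll measure the barrels' offset from the pin and the stack height.

```bash
python3 - <<'E'
from h import *
for nm in('t2','s2'):
    c=dict(np.load(nm+'.npz'));X=cloud(c).reshape(-1,3);X=X[~np.isnan(X[:,0])];x,y,z=X.T
    C=lambda b:[np.round(v,1) for v in cv2.minEnclosingCircle((X[b][:,:2]*1000).astype(np.float32))]+[int(b.sum())]
    near=(x>.40)&(x<.5)
    print(nm,'up',C(near&(z>.271)&(z<.281)&(y>-.158)&(y<-.1)),'lo',C(near&(z>.159)&(z<.169)&(y>-.158)&(y<-.1)))
    b=near&(z>.273)&(z<.285)&(y<-.165)&(y>-.33)
    f=cv2.fitLine((X[b][:,:2]*1000).astype(np.float32),cv2.DIST_HUBER,0,.01,.01).ravel();print('rail',f.round(4),np.degrees(np.arctan(-f[0]/f[1])),b.sum())
    # roll about x: rail height along y
    print('slope z/y',np.polyfit(y[b],z[b],1))
    b=(x>.3)&(x<.46)&(y<-.17)&(y>-.27)&(z>.012)&(z<.07); print('cork',np.percentile(X[b],[1,99],axis=0).round(3),b.sum())
E
```

```text
t2 up [array([ 451.2, -138.5]), np.float64(19.7), 183] lo [array([ 451.8, -134.8]), np.float64(18.7), 110]
rail [ 8.400000e-02 -9.965000e-01  4.522650e+02 -1.995673e+02] 4.819611 277
slope z/y [0.01461293 0.28298604]
cork [[ 0.39  -0.27   0.012]
 [ 0.437 -0.259  0.032]] 127
s2 up [array([ 451. , -139.1]), np.float64(19.3), 193] lo [array([ 453. , -137.2]), np.float64(20.6), 182]
rail [ 1.230000e-02 -9.999000e-01  4.552464e+02 -1.952647e+02] 0.70261216 327
slope z/y [0.00177007 0.27963887]
cork [[ 0.393 -0.27   0.012]
 [ 0.438 -0.259  0.032]] 101
```

The barrel axis is at (0.4515, -0.138), so the pin is +0.0805 away in x and about 0 in y. The cork stack is only about 35 mm high. I lower 65 mm, putting the lower barrel at 0.070–0.100 in the middle of the gap, then slide in.

```bash
python3 -m creep '[{"x":0,"y":0,"z":-0.02,"spin":0},{"x":0,"y":0,"z":-0.045,"spin":0},{"x":0,"y":0,"z":-0.065,"spin":0},{"x":0,"y":0,"z":-0.065,"spin":0},{"x":0.015,"y":0,"z":-0.065,"spin":0},{"x":0.035,"y":0,"z":-0.065,"spin":0},{"x":0.055,"y":0,"z":-0.065,"spin":0},{"x":0.07,"y":0,"z":-0.065,"spin":0},{"x":0.0805,"y":0,"z":-0.065,"spin":0},{"x":0.0805,"y":0,"z":-0.065,"spin":0},{"x":0.0805,"y":0,"z":-0.065,"spin":0},{"x":0.0805,"y":0,"z":-0.065,"spin":0}]'
python3 - <<'E'
from h import *
s=r.read_state();q=s['eef_rot'];print(s['ee_pos'],2*np.degrees(np.arctan2(q[1],q[0])))
a=grab('scene','s3');b=grab('top','t3')
cv2.imwrite('pics/c3.png',np.hstack([cv2.resize(a['pixels'][120:220,90:190],(400,400)),cv2.resize(b['pixels'][130:230,310:410],(400,400))]))
for c in(b,a):
    X=cloud(c).reshape(-1,3);X=X[~np.isnan(X[:,0])];x,y,z=X.T
    C=lambda b:[np.round(v,1) for v in cv2.minEnclosingCircle((X[b][:,:2]*1000).astype(np.float32))]+[int(b.sum())]
    m=(x>.49)&(x<.58)&(y>-.158)&(y<-.1)
    print('up',C(m&(z>.204)&(z<.216)),'lo',C(m&(z>.095)&(z<.105)),'pin',X[m&(z>.146)&(z<.165)].mean(0),(m&(z>.146)&(z<.165)).sum())
E
```

```text
time: 7.62
ee_pos: [0.5322, -0.2335, 0.2077]
eef_rot: [1.0, 0.005, 0.0, -0.0]
ft_force: [0.5, 0.6, -4.9]
width: 0.0119
[ 0.5321592  -0.23353088  0.20771478] 0.6194255797219899
up [array([ 531. , -138.9]), np.float64(19.7), 158] lo [array([ 547.2, -141.4]), np.float64(33.9), 32] pin [ 0.5315237  -0.14606434  0.15333892] 16
up [array([ 531.6, -139.2]), np.float64(18.7), 215] lo [array([ 533.4, -137.6]), np.float64(20.2), 96] pin [ 0.5340765  -0.14311247  0.15338915] 82
```

View pics/c3.png

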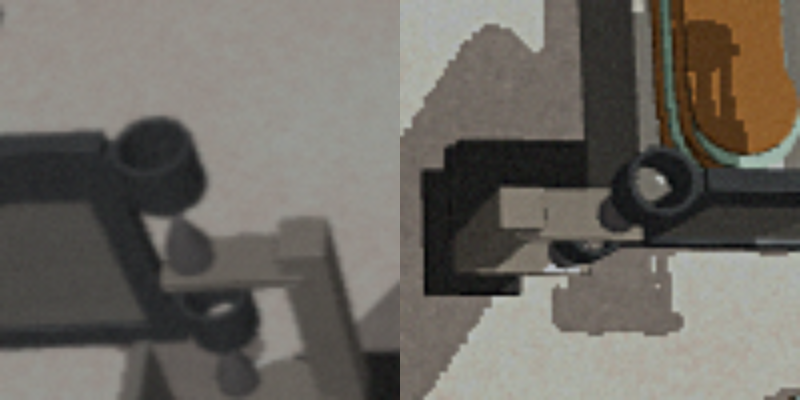

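In the scene crop the upper barrel (158,165) sits directly over its pintle (188,245), and the lower barrel (222,312) over the lower pintle (238,372). Measured centres agree to about 1 mm. I lower partway and watch the force.

```bash
python3 -m creep '[{"x":0.0005,"y":0.0005,"z":-0.01,"spin":0},{"x":0.0005,"y":0.0005,"z":-0.02,"spin":0},{"x":0.0005,"y":0.0005,"z":-0.027,"spin":0},{"x":0.0005,"y":0.0005,"z":-0.033,"spin":0},{"x":0.0005,"y":0.0005,"z":-0.033,"spin":0},{"x":0.0005,"y":0.0005,"z":-0.033,"spin":0}]'
```

```text
time: 8.48
ee_pos: [0.5333, -0.233, 0.1748]
eef_rot: [1.0, 0.006, 0.0, 0.0]
ft_force: [-0.9, -0.1, -5.2]
width: 0.0119
```

No contact force so far, so both barrels have passed the tips. Continuing down to 2 mm above the seat.

```bash
python3 -m creep '[{"x":0,"y":0,"z":-0.004,"spin":0},{"x":0,"y":0,"z":-0.008,"spin":0},{"x":0,"y":0,"z":-0.011,"spin":0},{"x":0,"y":0,"z":-0.014,"spin":0},{"x":0,"y":0,"z":-0.015,"spin":0},{"x":0,"y":0,"z":-0.015,"spin":0}]'
```

```text
time: 9.22
ee_pos: [0.5331, -0.2331, 0.1595]
eef_rot: [1.0, 0.006, 0.0, 0.0]
ft_force: [0.3, -3.9, -4.6]
width: 0.0113
```

```bash
python3 -m creep '[{"x":0,"y":-0.001,"z":0,"spin":0},{"x":0,"y":-0.001,"z":-0.001,"spin":0},{"x":0,"y":-0.001,"z":-0.002,"spin":0},{"x":0,"y":-0.001,"z":-0.003,"spin":0},{"x":0,"y":-0.001,"z":-0.003,"spin":0},{"x":0,"y":-0.001,"z":-0.003,"spin":0}]'
python3 - <<'E'
from h import *
a=grab('scene','s4');b=grab('top','t4')
cv2.imwrite('pics/c4.png',np.hstack([cv2.resize(a['pixels'][120:240,60:180],(400,400)),cv2.resize(b['pixels'][130:230,310:410],(400,400))]))
E
```

```text
time: 9.98
ee_pos: [0.5332, -0.2337, 0.1565]
eef_rot: [1.0, 0.006, -0.0, -0.0]
ft_force: [0.8, -1.7, -5.8]
width: 0.0114
```

View pics/c4.png

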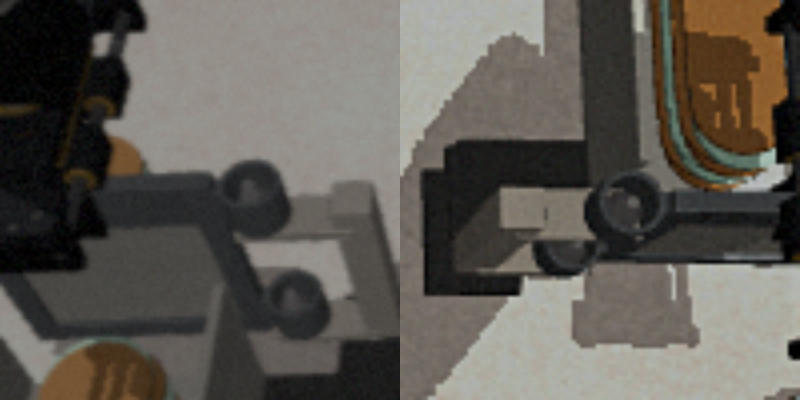

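Both pins now show inside the barrels: scene (255,195) and (298,303). The wrist still carries the full weight, so I keep lowering until it unloads.

```bash
python3 -m creep '[{"x":0,"y":-0.0004,"z":-0.001,"spin":0},{"x":0,"y":-0.0004,"z":-0.002,"spin":0},{"x":0,"y":-0.0004,"z":-0.002,"spin":0},{"x":0,"y":-0.0004,"z":-0.002,"spin":0}]'
```

```text
time: 10.58
ee_pos: [0.5335, -0.2348, 0.1553]
eef_rot: [1.0, 0.005, 0.001, 0.0]
ft_force: [-0.4, -4.3, 6.1]
width: 0.0115
```

```bash
python3 -m creep '[{"x":0,"y":-0.001,"z":0,"spin":0},{"x":0,"y":-0.001,"z":0,"spin":0},{"x":0,"y":-0.001,"z":0,"spin":0}]'
python3 - <<'E'
from h import *
for n in('scene','top'):
    c=grab(n,n[0]+'5');X=cloud(c).reshape(-1,3);X=X[~np.isnan(X[:,0])];x,y,z=X.T
    b=(x>.515)&(x<.55)&(y<-.162)&(y>-.2)&(z>.155)&(z<.175); f=np.median(X[b],0)
    k=(x>.5)&(x<.56)&(y<-.118)&(y>-.156)&(z>.14)&(z<.175)
    print(n,'rail',f.round(4),'barrel z',np.percentile(z[k],[50,90,99]).round(4), cv2.minEnclosingCircle((X[k][:,:2]*1000).astype(np.float32)))
E
```

```text
time: 10.95
ee_pos: [0.5334, -0.2353, 0.155]
eef_rot: [1.0, 0.006, 0.0, -0.0]
ft_force: [-1.4, -2.9, 5.1]
width: 0.0116
scene rail [ 0.5358 -0.1809  0.1635] barrel z [0.1544 0.1608 0.1625] ((531.9720458984375, -139.09335327148438), 18.83492660522461)
top rail [ 0.5318 -0.1808  0.1636] barrel z [0.1556 0.1611 0.1633] ((532.3746948242188, -138.90560913085938), 18.124061584472656)
```

The gate is seated: the wrist is unloaded at +5 N, and the rail top is at 0.1635 against 0.165 expected. Now I release gently.

```bash
python3 -m creep '[{"x":0,"y":0,"z":0,"spin":0},{"x":0,"y":0,"z":0,"spin":0},{"x":0,"y":0,"z":0,"spin":0},{"x":0,"y":0,"z":0,"spin":0},{"x":0,"y":0,"z":0,"spin":0}]' 0.04 
python3 -m creep '[{"x":0,"y":0,"z":0.01,"spin":0},{"x":0,"y":0,"z":0.03,"spin":0},{"x":0,"y":0,"z":0.06,"spin":0},{"x":0,"y":0,"z":0.1,"spin":0},{"x":-0.03,"y":0,"z":0.13,"spin":0},{"x":-0.09,"y":0.03,"z":0.14,"spin":0},{"x":-0.12,"y":0.08,"z":0.14,"spin":0},{"x":-0.12,"y":0.12,"z":0.14,"spin":0},{"x":-0.12,"y":0.16,"z":0.14,"spin":0},{"x":-0.12,"y":0.2,"z":0.14,"spin":0},{"x":-0.12,"y":0.2,"z":0.14,"spin":0}]'
python3 - <<'E'
from h import *
I=[]
for n in('scene','top'):
    c=grab(n,n[0]+'6');I.append(cv2.resize(c['pixels'],(400,300)));X=cloud(c).reshape(-1,3);X=X[~np.isnan(X[:,0])];x,y,z=X.T
    b=(x>.46)&(x<.562)&(y<-.165)&(y>-.33)&(z>.158)&(z<.175)
    f=cv2.fitLine((X[b][:,:2]*1000).astype(np.float32),cv2.DIST_HUBER,0,.01,.01).ravel()
    print(n,'rail yaw',np.degrees(np.arctan(-f[0]/f[1])).round(2),np.percentile(X[b],[1,50,99],axis=0).round(3),'slope',np.polyfit(y[b],z[b],1)[0].round(3))
cv2.imwrite('pics/c6.png',np.hstack(I))
E
```

```text
time: 11.68
ee_pos: [0.5331, -0.2352, 0.1545]
eef_rot: [1.0, 0.006, 0.0, -0.0]
ft_force: [-0.3, 0.1, -0.8]
width: 0.039
time: 13.05
ee_pos: [0.4131, -0.033, 0.2952]
eef_rot: [1.0, 0.008, 0.0, -0.0]
ft_force: [0.8, -1.7, 0.2]
width: 0.0398
scene rail yaw -0.66 [[ 0.526 -0.292  0.158]
 [ 0.534 -0.217  0.161]
 [ 0.54  -0.166  0.166]] slope 0.042Traceback (most recent call last):
  File "<stdin>", line 6, in <module>
cv2.error: OpenCV(4.12.0) /io/opencv/modules/imgproc/src/linefit.cpp:50: error: (-215:Assertion failed) count > 0 in function 'fitLine2D_wods'
```

The arm blocked the top view, so I move it aside and look again.

```bash
python3 -m creep '[{"x":0,"y":0.05,"z":0.02,"spin":0},{"x":0,"y":0.1,"z":0.04,"spin":0},{"x":0,"y":0.15,"z":0.05,"spin":0},{"x":0,"y":0.2,"z":0.05,"spin":0},{"x":0,"y":0.25,"z":0.05,"spin":0},{"x":0,"y":0.28,"z":0.05,"spin":0},{"x":0,"y":0.28,"z":0.05,"spin":0},{"x":0,"y":0.28,"z":0.05,"spin":0}]'
python3 - <<'E'
from h import *
I=[]
for n in('scene','top'):
    c=grab(n,n[0]+'7');I.append(cv2.resize(c['pixels'],(400,300)));X=cloud(c).reshape(-1,3);X=X[~np.isnan(X[:,0])];x,y,z=X.T
    b=(x>.46)&(x<.562)&(y<-.165)&(y>-.33)&(z>.15)&(z<.175)
    if n=='scene': # top face only: highest point per y bin
        pass
    print(n,b.sum())
    if not b.sum(): continue
    f=cv2.fitLine((X[b][:,:2]*1000).astype(np.float32),cv2.DIST_HUBER,0,.01,.01).ravel()
    print('rail yaw',np.degrees(np.arctan(-f[0]/f[1])).round(2))
    for y0 in np.arange(-.31,-.16,.02):
        k=b&(abs(y-y0)<.01)
        if k.sum(): print(round(y0,2),np.percentile(z[k],90).round(4),np.median(x[k]).round(4))
    k=(x>.5)&(x<.56)&(y<-.118)&(y>-.156)&(z>.14)&(z<.175); print('barrel',cv2.minEnclosingCircle((X[k][:,:2]*1000).astype(np.float32)),np.percentile(z[k],[50,95]))
cv2.imwrite('pics/c7.png',np.hstack(I))
E
```

```text
time: 14.15
ee_pos: [0.414, 0.2431, 0.3448]
eef_rot: [1.0, 0.004, 0.0, 0.0]
ft_force: [0.4, -0.3, -0.6]
width: 0.0403
scene 662
rail yaw -0.2
-0.31 0.1582 0.5356
-0.29 0.1584 0.5352
-0.27 0.1594 0.5363
-0.25 0.1612 0.5367
-0.23 0.162 0.5367
-0.21 0.1631 0.5369
-0.19 0.1641 0.5367
-0.17 0.1652 0.5368
barrel ((533.1590576171875, -143.11009216308594), 19.132944107055664) [0.15443041 0.16170447]
top 438
rail yaw 0.96
-0.31 0.1579 0.5349
-0.29 0.1591 0.533
-0.27 0.1603 0.5318
-0.25 0.1613 0.5327
-0.23 0.1619 0.5323
-0.21 0.1629 0.5316
-0.19 0.1646 0.531
-0.17 0.1649 0.5324
barrel ((533.0040283203125, -141.91983032226562), 18.480623245239258) [0.155521   0.16219106]
```

View pics/c7.png

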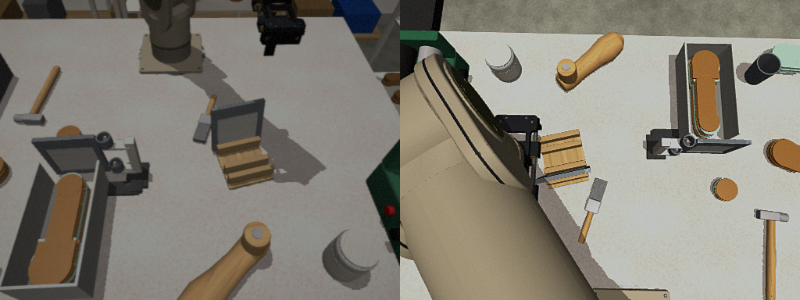

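The final picture shows the gate hanging across the magazine's open front (scene (70,150), top (710,147)). The divider is still standing in the rack at (238,125), and the arm is clear of everything. Handing in.

```bash
python3 -c "
from bench import r
print(r.close_job())"
```

```text
the job is handed in; nothing more can be done
None
```

The gate is hung on the post, and I handed the job in at about 14 s of robot time. I gripped it by the top rail and slid the barrels in sideways between the lower pintle tip and the upper bracket. I lowered both together until the weight came off the wrist, then let go and moved the arm clear.

**What the last checks showed**
- **Closed:** the rail runs straight across the open front, with yaw reading −0.2° in one camera and +1.0° in the other. The magazine itself is at about 0.6°.
- **Fully down:** the rail top at the hinge end is at about 0.165 m, which is the expected height. While I lowered the gate, the vertical wrist force went from about −5 N to +6 N as it seated.
- **Divider and forces:** the divider is still standing in the rack. No wrist force reading taken after a move was above about 10 N.

**What did not match exactly**
- After release the free end hangs about 7 mm lower than the hinge end, a tilt of roughly 2.7°. I put this down to play in the hinges: 28 mm bores on 22 mm pins allow about that much.
- The barrel axis reads 3–4 mm towards −y of where it was before release, which fits the same play.

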